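Change over the cross-drilling jig and hold the next handle in its V

TASK

Take the drilled handle out of the drilling jig and lay it in an empty notch of the tray, in line with the row. Then put the undrilled handle (the one without a cross hole) into the jig's V rests, slide its butt end under the guide bridge fully home against the end stop, and press it firmly down into both sides of the V. Finish while still holding it pressed there, ready for the drill; leave the other handles and everything else on the bench where they are.

Things in the scene. Friction and masses are not known exactly. Their poses are not given: they have to be found in the camera images.
- blank: The undrilled wooden handle (the only one without a cross hole), in a tray notch, butt end away from the robot. A cylinder 28 mm across, 170 mm long, about 90 g, with a flat butt end and at the other end a brass ferrule 21 mm across, 16 mm long. Origin on its axis at mid-cylinder; x along it: butt at +85 mm, ferrule end at -101 mm. It may be rolled about x.
- handle_in_jig: The drilled handle lying in the jig at the start, its butt end within 6 mm of the end stop, under the bridge. Size, origin and axes as the undrilled one; it has a 10 mm cross hole, dark at its mouths, 20 mm from the butt end.
- blank_butt (a point): Centre of the butt end face of the undrilled handle; axes as the handle's.
- jig: Cross-drilling jig, fixed to the bench: base plate 236x124x16 mm, on it two V rests, an end stop and a guide bridge. Origin at the centre of its underside; z up, x along the V toward the stop. A handle fully home has its origin at x 5, y 0, z 52 mm. Between the rests 104 mm are free (x -50 to 54 mm): beside the handle only the base plate lies there, room for fingers.
- vee_left: Sloping faces on the +y side of the two V rests (90 degree V, each rest 64 mm wide, its top 50 mm above the bench; rear rest from x -74 to -50 mm, front rest from x 54 to 86 mm). Origin and axes as the jig's.
- vee_right: Sloping faces on the -y side of the two V rests. Origin and axes as the jig's.
- stop_seat (a point): Point on the end stop's face where the axis of a fully seated handle meets it: 90 mm along the jig's x, 52 mm above the bench; axes as the jig's. The stop is 64 mm wide, its top 70 mm above the bench.
- bridge (a point): Middle of the underside of the guide bridge, a steel plate over the front rest (x 56 to 84 mm of the jig, 100 mm wide), 75 mm above the bench, 9 mm above a seated handle; its drill bush tops out at 91 mm, its posts stand 38 mm or more to each side. A handle therefore goes in and out of the front rest only lengthways; it is clear of the bridge once its butt end is at x under 54 mm.
- tray: Wooden tray, fixed to the bench: board 176x276x12 mm with two notched rails 18 mm thick at x +-52 mm, 42 mm high, 86 mm free between them for fingers. Origin at the centre of its underside. Handles lie along its x in four V notches at y -99, -33, 33 and 99 mm, axis 46 mm above the bench, middle of the cylinder at x 0, either way round; 38 mm free between neighbours.
- empty_notch (a point): Where the middle of a handle's axis lies in the notch that is empty at the start (y 99 mm of the tray, the outermost notch on the jig's side, 46 mm above the bench); axes as the tray's. The other three notches hold the undrilled handle and two drilled ones in any order.
- drilled_1: A finished handle in the tray, with the cross hole, to be left there. Size and axes as the others.
- drilled_2: The other finished handle in the tray, with the cross hole, to be left there.
- try_square: Bystander: try square, wooden stock 105 mm and steel blade 170 mm, behind the tray.
- pencil: Bystander: dark hexagonal pencil, 176 mm, near the front edge, between jig and tray.
- wax_tin: Bystander: round tin, 69 mm across, 28 mm high, behind the jig.
- drill_bit: Bystander: steel twist drill, 10 mm across, 120 mm long, near the front edge left of the jig.

How it is judged:
On the way:
1. the drilled handle from the jig lies in a notch of the tray, released (z of handle_in_jig in the frame of tray between 0.042 and 0.05 m and x of handle_in_jig in the frame of tray between -0.018 and 0.018 m and angle between the x axis of handle_in_jig and the x axis of tray, either way round below 0.06 rad and (y of handle_in_jig in the frame of tray between -0.104 and -0.094 m or y of handle_in_jig in the frame of tray between -0.038 and -0.028 m or y of handle_in_jig in the frame of tray between 0.028 and 0.038 m or y of handle_in_jig in the frame of tray between 0.094 and 0.104 m) and contact force between the fingers and handle_in_jig below 0.1 N), for 0.2 s.
At the end, for the whole second after the job is handed in: Finishes holding: the blank lies in both V rests (butt within 4 mm of the stop seat, axis within 2 deg), fingers push on it (over 2 N), it presses on each side of the V (over 1.5 N). The jig's drilled handle lies released in a tray notch (across 5 mm, height 4 mm, lengthwise 18 mm, 3.4 deg) (all of step 1 and x of blank_butt in the frame of stop_seat between -0.004 and 0.004 m and y of blank_butt in the frame of stop_seat between -0.004 and 0.004 m and z of blank_butt in the frame of stop_seat between -0.004 and 0.003 m and angle between the x axis of blank and the x axis of jig, either way round below 0.035 rad and contact force between blank and vee_left above 1.5 N and contact force between blank and vee_right above 1.5 N and contact force between the fingers and blank above 2 N); the arm keeps its last pose, push and grip.
It fails at once if one of the finished handles in the tray is moved more than 20 mm (distance of any of drilled_1, drilled_2 from where it was at the start of the episode above 0.02 m).
It fails at once if a bystander on the bench is moved more than 30 mm (distance of any of try_square, pencil, wax_tin, drill_bit from where it was at the start of the episode above 0.03 m).
It also fails if it takes over 56 s, if anything falls off the work surface, if the arm or the gripper's body presses on something with over 40 N, if the wrist force passes 120 N, or if a joint passes its speed limit or range.

ROBOT

A 6-joint arm with a two-finger parallel gripper is mounted at the origin on a cart in front of the work surface, level with it; the furniture and walls round the work are solid. World frame = base frame: x ahead of the robot, y to its left, z up, the work surface at z = 0. Lengths are in m, angles in rad, forces in N, time in s.
With the tool pointing down it reaches from about 0.4 to 0.825 m from the base axis. Payload 7 kg.
Tool frame: the origin (TCP) lies on the centre line of the jaws, within the pads' length; the fingertips stand 19 mm ahead of it and the grasp point (between the pads) is the TCP; z points along the fingers, y is the line along which they close (so a half turn about z gives the same grasp; the last joint's range is limited). The gripper opens to 85 mm and grips with 20 to 120 N. Pads are 22 mm wide; open, the fingers measure 114 mm over their backs; the gripper's body (76 mm by 85 mm) begins 54 mm behind the grasp point. The pads swing forward as they close: fully open they stand 13 mm farther back than shut.
Start: joints at [1.512, 0.359, 0.012, 0, -1.224, -0.288], TCP at [0.229, 0.635, 0.25] pointing down, gripper open.
Joint ranges: [-3.07, 3.07], [-1.43, 2.12], [-1.02, 1.25], [-3.03, 1.67], [-3.05, -0], [-3.03, 3.03]. Speed limits (rad/s): [2.39, 2.39, 3.01, 3.14, 3.14, 3.14].

INTERFACE

Orientations are given as a unit quaternion [x, y, z, w].
In Python, from workcell import arm gives the robot as it stands.
- The arm moves only by the tool move_arm, never from a script. Its arguments are lists of equal length, an entry for each row: "translation": the shift along the tool's x, y, z in cm, a list of three; "delta_rot": the turn, a rotation vector about the tool's x, y, z in units of 6 degrees (1.0 is 6 degrees), a list of three; "claw": the closure, from 0 (fully open) to 1 (shut). In form: {"translation": [[dx, dy, dz], ...], "delta_rot": [[rx, ry, rz], ...], "claw": [claw, ...]}. A call has 1 to 8 rows; each row is the pose to reach, as a shift and turn from the pose commanded when the call began, along the tool's axes at that moment; what a row does not reach only later rows make up. A row lasts 1/12 s, in which the tool goes at most 41.7 mm and 7.16 degrees, less where a joint would pass 70% of its speed; a pose out of reach is approached as far as the arm can. A call with a gripper value outside its range is refused whole. The fingers move at their own pace and stop on an object; "squeeze" is the grip in N (left out, the last holds). Time passes only in rows, so rows that repeat a pose let the fingers close. It gives the time, the measured TCP pose, the force, the opening and the grip force at its end, in the units of the state.
- arm.read_state(): the state, without advancing time (a new reading comes with each control period).
- arm.snapshot(name): name is "scene" or "top" or "wrist"; returns the picture (420x560x3 uint8, red, green, blue); there is no depth.
- arm.get_calibration(name): a dict with "fx", "fy", "cx", "cy" (pixels), "extrinsics" (4x4, takes a point from camera to world coordinates). Camera axes: x right, y down, z forward; pixel columns grow to the right and rows downward; lengths in m; the calibration is good to about 2 mm. A picture is of the moment at which its call begins: read the wrist's pose just before it. get_calibration takes no time and is no camera call; for the wrist camera it gives the pose at the moment of the call.
- arm.close_job(): hands the job in; it is judged then, once.
The state is a dict: "clock": time; "joints": joint angles; "joint_vel": joint speeds; "tau": joint torques, N m; "tool_pos": TCP position; "eef_rot": TCP orientation; "contact_force": force on the tool from outside, world axes, zero at the start; "torque": the same for the moment, N m; "grip_width": finger opening in m; "finger_force": force on a finger pad.
Only numpy, scipy, OpenCV 4.12 (cv2) and the standard library are available. Lean on these libraries where they do the work, as an engineer would, in place of code of your own. Each camera call takes 0.05 s, during which the arm holds its last target. There are 200 camera calls.

## Working session

There is one attempt and no reset: what is moved stays moved. The work goes in short steps, Python scripts to look and compute and a tool call to move; the robot and the scene stay as the last step left them, time stands still between calls to the robot, and variables do not carry over. Pictures are saved under pics/ and viewed, at most 10 in all, crops included, and the job is handed in when it is done.

Besides the shell and the picture viewer there is one more tool, called after "Request:" as name(argument=value, ...) on one line, values as JSON. move_arm: Moves the arm, as the interface text tells. Its arguments: {"type":"object","properties":{"translation":{"type":"array"},"delta_rot":{"type":"array"},"claw":{"type":"array"},"squeeze":{"type":"number"}},"required":["translation","delta_rot","claw"]}

```bash
mkdir -p pics; ls; cat > h.py <<'E'
import numpy as np, cv2
from workcell import arm
from scipy.spatial.transform import Rotation as R
def snap(n,f):
    im=arm.snapshot(n); cv2.imwrite('pics/'+f,im[:,:,::-1]); return im
def ray(cal,px,z):
    T=np.array(cal['extrinsics']); d=T[:3,:3]@np.array([(px[0]-cal['cx'])/cal['fx'],(px[1]-cal['cy'])/cal['fy'],1])
    o=T[:3,3]; return o+d*(z-o[2])/d[2]
def st():
    s=arm.read_state(); print({k:np.round(s[k],4).tolist() for k in('clock','joints','tool_pos','eef_rot','contact_force','grip_width','finger_force')}); return s
E
python3 - <<'E'
from h import *
s=st(); print(R.from_quat(s['eef_rot']).as_matrix().round(3))
a=snap('top','top0.png');b=snap('scene','scene0.png')
for n in('top','scene','wrist'):
    c=arm.get_calibration(n);print(n,c['fx'],c['cx'],c['cy'],np.round(c['extrinsics'],3).tolist())
E
```

```text
pics
{'clock': 0.0, 'joints': [1.5121, 0.3594, 0.011, -0.0003, -1.2241, -0.2881], 'tool_pos': [0.2293, 0.6344, 0.2494], 'eef_rot': [0.985, -0.1726, -0.0001, 0.0008], 'contact_force': [-0.0675, -1.0691, -0.7014], 'grip_width': 0.0857, 'finger_force': 0.0}
[[ 0.94  -0.34  -0.   ]
 [-0.34  -0.94  -0.002]
 [ 0.     0.002 -1.   ]]
top 445.79309952145366 279.6199242369223 201.8643202439162 [[0.024, -0.987, 0.16, 0.401], [-1.0, -0.026, -0.013, -0.026], [0.017, -0.16, -0.987, 1.237], [0.0, 0.0, 0.0, 1.0]]
scene 491.63087066876886 282.8130596993009 208.4445878384282 [[0.859, -0.388, 0.333, 0.149], [-0.511, -0.662, 0.548, -0.789], [0.008, -0.641, -0.767, 1.13], [0.0, 0.0, 0.0, 1.0]]
wrist 318.7284552115851 283.18143665661404 203.81072287374903 [[-0.339, -0.903, -0.263, 0.296], [-0.941, 0.326, 0.093, 0.61], [0.001, 0.279, -0.96, 0.374], [0.0, 0.0, 0.0, 1.0]]
```

View pics/top0.png

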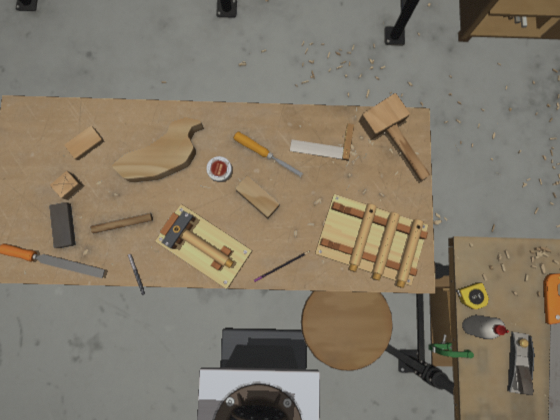

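View pics/scene0.png

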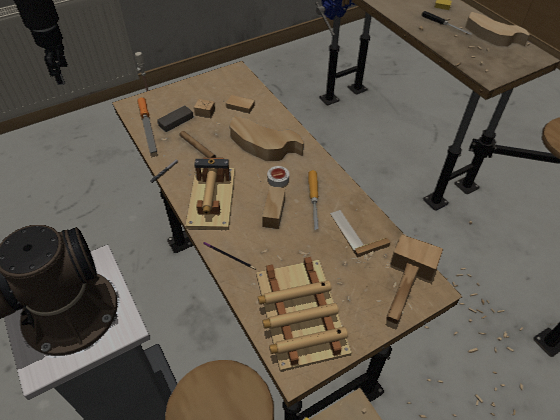

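The top view shows the jig at about (203,245), its stop toward the upper left, and the tray at about (375,240) with three handles and the left notch empty. I'll enlarge both.

```bash
python3 - <<'E'
from h import *
im=cv2.imread('pics/top0.png')
a=im[190:300,145:285]; b=im[185:295,305:445]
g=np.hstack([cv2.resize(x,None,fx=2.85,fy=5.4/1.9,interpolation=cv2.INTER_CUBIC) for x in(a,b)])
sc=cv2.imread('pics/scene0.png')[245:385,240:370]
w=cv2.resize(sc,(398,int(140*398/130)))[:280*2]
w2=cv2.resize(cv2.imread('pics/scene0.png')[145:235,175:250],(398,int(90*398/75)))
out=np.zeros((600,798,3),np.uint8); out[:g.shape[0],:g.shape[1]]=g
out=out[:g.shape[0]]; cv2.imwrite('pics/crop_top.png',out)
h=min(w.shape[0],w2.shape[0]);cv2.imwrite('pics/crop_sc.png',np.hstack([w[:h],w2[:h]]))
hsv=cv2.cvtColor(im,cv2.COLOR_BGR2HSV)
for p in[(230,270),(170,245),(330,250),(345,205),(100,110),(300,230),(370,225),(390,240)]: print(p,hsv[p[1],p[0]])
E
```

```text
(230, 270) [ 22  88 188]
(170, 245) [120   6  81]
(330, 250) [ 19  96 188]
(345, 205) [ 24  84 185]
(100, 110) [ 17  87 155]
(300, 230) [ 16  88 153]
(370, 225) [ 18 108 146]
(390, 240) [ 17 113 176]
```

View pics/crop_top.png

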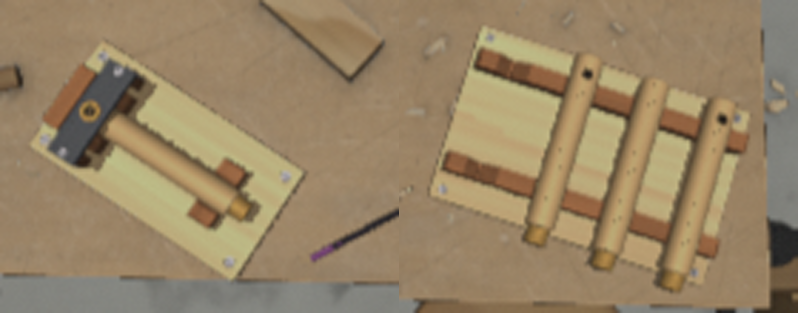

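View pics/crop_sc.png

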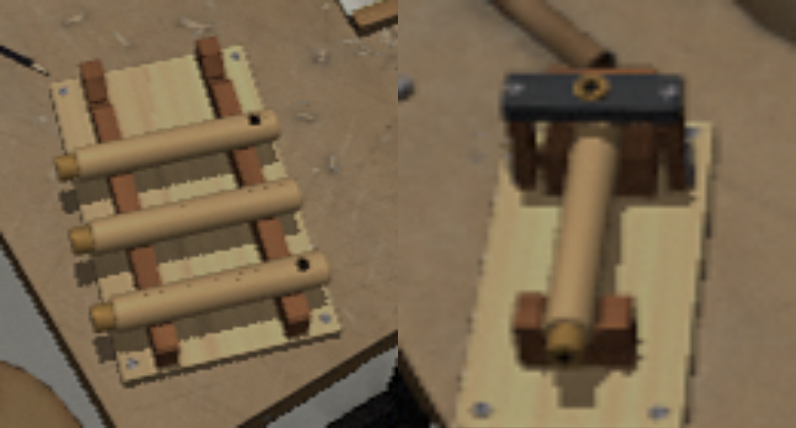

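The blank is the middle tray handle, with no hole in either view. The drilled ones show dark holes at about crop (587,73) and (722,118). Next, rough poses from the plate corners.

```bash
python3 - <<'E'
from h import *
c=arm.get_calibration('top')
f=lambda u,v,o=0:(145+u/2.85,190+v/2.842) if not o else (305+(u-399)/2.85,185+v/2.842)
J=np.array([ray(c,f(*p),.016) for p in[(105,42),(303,172),(234,278),(32,146)]])
print(J.round(3).tolist(),J.mean(0).round(3),[np.linalg.norm(J[i]-J[i-1]).round(3) for i in range(4)])
d=J[0]-J[1]+J[3]-J[2];print('jig yaw',np.arctan2(d[1],d[0]))
T=np.array([ray(c,f(*p,1),.012) for p in[(485,28),(750,108),(430,195)]])
print(T.round(3).tolist(),(T[1]+T[2])/2,np.linalg.norm(T[0]-T[1]),np.linalg.norm(T[0]-T[2]))
d=T[0]-T[2];print('tray yaw',np.arctan2(d[1],d[0]))
for p,z in [((122,128),.066),((226,196),.066),]: print('h',ray(c,f(*p),z))
for p in [(587,58),(541,226),(654,84),(608,250),(722,102),(678,270)]: print('t',ray(c,f(*p,1),.058))
E
```

```text
[[0.584, 0.227, 0.016], [0.463, 0.031, 0.016], [0.362, 0.093, 0.016], [0.481, 0.291, 0.016]] [0.473 0.16  0.016] [np.float64(0.121), np.float64(0.23), np.float64(0.119), np.float64(0.231)]
jig yaw 1.0225090230897416
[[0.624, -0.198, 0.012], [0.552, -0.457, 0.012], [0.459, -0.145, 0.012]] [ 0.5054701  -0.30125601  0.012     ] 0.26926503400434254 0.17293121889355945
tray yaw -0.3070383959742693
h [0.49680965 0.19645171 0.066     ]
h [0.43696232 0.09829204 0.066     ]
t [ 0.58957101 -0.2877527   0.058     ]
t [ 0.43114483 -0.24380031  0.058     ]
t [ 0.56643745 -0.35075937  0.058     ]
t [ 0.41070496 -0.30556973  0.058     ]
t [ 0.55101879 -0.41460482  0.058     ]
t [ 0.39404812 -0.36992331  0.058     ]
```

```bash
cat >> h.py <<'E'
def go(pos,th):
    s=st(); R0=R.from_quat(s['eef_rot'])
    Rt=R.from_matrix(np.array([[np.cos(th),np.sin(th),0],[np.sin(th),-np.cos(th),0],[0,0,-1]]))
    t=R0.inv().apply(np.array(pos)-s['tool_pos'])*100; r=np.degrees((R0.inv()*Rt).as_rotvec())/6
    print('t cm',t.round(2).tolist(),'rot',r.round(2).tolist())
E
python3 -c "
from h import *
go([.47,.155,.24],-2.12)"
```

```text
{'clock': 0.1, 'joints': [1.5121, 0.3593, 0.0112, -0.0003, -1.2241, -0.2881], 'tool_pos': [0.2293, 0.6344, 0.2494], 'eef_rot': [0.985, -0.1726, -0.0001, 0.0008], 'contact_force': [-0.155, -0.1955, 0.3266], 'grip_width': 0.0859, 'finger_force': 0.0}
t cm [38.94, 36.9, 1.01] rot [0.01, -0.01, 16.93]
```

Request:
move_arm(translation=[[38.9,36.9,1],[38.9,36.9,1],[38.9,36.9,1],[38.9,36.9,1],[38.9,36.9,1],[38.9,36.9,1],[38.9,36.9,1],[38.9,36.9,1]], delta_rot=[[0,0,16.9],[0,0,16.9],[0,0,16.9],[0,0,16.9],[0,0,16.9],[0,0,16.9],[0,0,16.9],[0,0,16.9]], claw=[0.2,0.2,0.2,0.2,0.2,0.2,0.2,0.2], squeeze=40)

```text
clock: 0.77
tool_pos: [0.3791, 0.3348, 0.244]
eef_rot: [0.78, -0.626, -0.0, 0.0]
contact_force: [1.6, 0.1, -0.3]
grip_width: 0.0683
finger_force: 0.0
```

```bash
python3 -c "
from h import *
go([.47,.155,.24],-2.12)"
```

```text
{'clock': 0.7667, 'joints': [1.1123, 0.083, -0.3631, -0.0001, -1.1247, -0.894], 'tool_pos': [0.3791, 0.3348, 0.244], 'eef_rot': [0.7799, -0.6259, -0.0, 0.0], 'contact_force': [1.5592, 0.0742, -0.3199], 'grip_width': 0.0683, 'finger_force': 0.0}
t cm [19.52, -4.98, 0.4] rot [0.0, -0.0, 7.33]
```

Request:
move_arm(translation=[[19,-4.8,0.4],[19,-4.8,0.4],[19,-4.8,0.4],[19,-4.8,0.4],[19,-4.8,0.4],[19,-4.8,0.4],[19,-4.8,0.4],[19,-4.8,0.4]], delta_rot=[[0,0,7.3],[0,0,7.3],[0,0,7.3],[0,0,7.3],[0,0,7.3],[0,0,7.3],[0,0,7.3],[0,0,7.3]], claw=[0.2,0.2,0.2,0.2,0.2,0.2,0.2,0.2])

```text
clock: 1.43
tool_pos: [0.4678, 0.162, 0.2399]
eef_rot: [-0.493, 0.87, 0.0, -0.0]
contact_force: [0.4, 0.2, -0.3]
grip_width: 0.0684
finger_force: 0.0
```

```bash
python3 - <<'E'
from h import *
import json
st(); c=arm.get_calibration('wrist'); im=snap('wrist','w1.png')
json.dump({k:np.array(v).tolist() for k,v in c.items() if k in('fx','fy','cx','cy','extrinsics')},open('w1.json','w'))
E
```

```text
{'clock': 1.4333, 'joints': [0.7311, 0.0676, -0.3899, -0.0002, -1.1136, -1.27], 'tool_pos': [0.4678, 0.162, 0.2399], 'eef_rot': [-0.4933, 0.8699, 0.0, -0.0002], 'contact_force': [0.3783, 0.2147, -0.2944], 'grip_width': 0.0684, 'finger_force': 0.0}
```

View pics/w1.png

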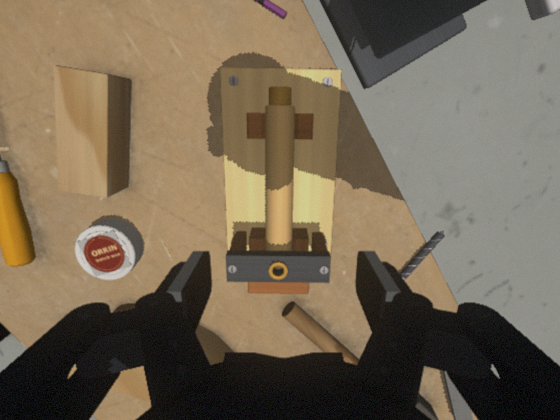

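The wrist view shows the jig along the image column: bush at (278,271), ferrule end at (280,87), handle edges at columns 265–294, plate rear corners near (222,68) and (341,69). Its yaw and position follow from these.

```bash
python3 - <<'E'
from h import *
import json
c=json.load(open('w1.json')); im=cv2.imread('pics/w1.png')
hsv=cv2.cvtColor(im,cv2.COLOR_BGR2HSV).astype(int)
# handle edges: strongest gradient near expected columns
g=cv2.GaussianBlur(cv2.cvtColor(im,cv2.COLOR_BGR2GRAY),(3,3),0).astype(float)
gx=np.abs(np.gradient(g+cv2.GaussianBlur(im[:,:,0],(3,3),0),axis=1))
rows=[r for r in range(145,236,6)]; L=[];Rr=[]
for r in rows:
    L.append(258+gx[r,258:274].argmax()); Rr.append(286+gx[r,286:302].argmax())
print(L,Rr)
mid=(np.array(L)+np.array(Rr))/2; k=np.polyfit(rows,mid,1)
P=[ray(c,(np.polyval(k,r),r),.054) for r in(110,190,245)]
d=P[2]-P[0]; print('axis pts',np.round(P,4).tolist(),'yaw',np.arctan2(d[1],d[0]))
wid=[np.linalg.norm(ray(c,(a,r),.052)-ray(c,(b,r),.052)) for a,b,r in zip(L,Rr,rows)];print('w',np.median(wid))
p=[ray(c,q,.016) for q in[(222,68),(341,69)]];print('rear corners',np.round(p,4).tolist(),np.linalg.norm(p[0]-p[1]),'mid',np.mean(p,0))
s=[ray(c,q,.083) for q in[(232,269),(324,270)]];print('bridge screws',np.linalg.norm(s[0]-s[1]),np.mean(s,0)); 
n=s[0]-s[1];print('yaw from screws',np.arctan2(n[1],n[0]), np.arctan2(*( (p[0]-p[1])[[1,0]])))
b=ray(c,(278.5,270.5),.091);print('bush',b)
m=np.mean(p,0);v=b-m;print('rear->bush yaw,len(188)',np.arctan2(v[1],v[0]),np.hypot(v[0],v[1]))
print('ferrule end top',ray(c,(280,87),.0625))
E
```

```text
[np.int64(265), np.int64(265), np.int64(264), np.int64(265), np.int64(264), np.int64(265), np.int64(265), np.int64(265), np.int64(264), np.int64(265), np.int64(264), np.int64(264), np.int64(265), np.int64(267), np.int64(266), np.int64(266)] [np.int64(294), np.int64(294), np.int64(293), np.int64(294), np.int64(293), np.int64(293), np.int64(293), np.int64(293), np.int64(293), np.int64(293), np.int64(293), np.int64(292), np.int64(292), np.int64(289), np.int64(291), np.int64(291)]
axis pts [[0.4335, 0.0982, 0.054], [0.4739, 0.1636, 0.054], [0.5053, 0.2144, 0.054]] yaw 1.0170555679240703
w 0.02821329907451852
rear corners [[0.463, 0.033, 0.016], [0.3599, 0.0956, 0.016]] 0.12060513134071252 mid [0.41144864 0.06428049 0.016     ]
bridge screws 0.09009070758233155 [0.5118274  0.22599117 0.083     ]
yaw from screws -0.5496957129022821 -0.5460718973612934
bush [0.5096711  0.22356616 0.091     ]
rear->bush yaw,len(188) 1.0182288262882737 0.1871351844641762
ferrule end top [0.42303491 0.08154112 0.0625    ]
```

```bash
cat >> h.py <<'E'
J=np.array([.4735,.1643]);JY=1.019
def jp(x,z,y=0):
    return [J[0]+x*np.cos(JY)-y*np.sin(JY),J[1]+x*np.sin(JY)+y*np.cos(JY),z]
def gj(x,z): go(jp(x,z),JY-np.pi)
def inj():
    s=arm.read_state(); d=np.array(s['tool_pos'][:2])-J; print('jig xyz',np.round([d@[np.cos(JY),np.sin(JY)],d@[-np.sin(JY),np.cos(JY)],s['tool_pos'][2]],4),'Fjig',np.round([np.dot(s['contact_force'][:2],[np.cos(JY),np.sin(JY)]),s['contact_force'][2]],1))
E
python3 -c "
from h import *
gj(.026,.053)"
```

```text
{'clock': 1.4833, 'joints': [0.7321, 0.0676, -0.3898, -0.0002, -1.1136, -1.2686], 'tool_pos': [0.4677, 0.1625, 0.24], 'eef_rot': [-0.4944, 0.8692, 0.0001, -0.0001], 'contact_force': [-0.8678, 0.4567, 0.2354], 'grip_width': 0.0683, 'finger_force': 0.0}
t cm [-3.05, -0.45, 18.7] rot [0.0, -0.0, 0.15]
```

Request:
move_arm(translation=[[-3,-0.45,2],[-3,-0.45,6],[-3,-0.45,9.5],[-3,-0.45,13],[-3,-0.45,15],[-3,-0.45,15],[-3,-0.45,15],[-3,-0.45,15]], delta_rot=[[0,0,0.15],[0,0,0.15],[0,0,0.15],[0,0,0.15],[0,0,0.15],[0,0,0.15],[0,0,0.15],[0,0,0.15]], claw=[0.3,0.3,0.3,0.3,0.3,0.3,0.3,0.3])

```text
clock: 2.15
tool_pos: [0.4879, 0.187, 0.0915]
eef_rot: [-0.487, 0.873, -0.0, 0.001]
contact_force: [0.1, 0.6, 0.4]
grip_width: 0.06
finger_force: 0.0
```

```bash
python3 -c "
from h import *
gj(.026,.053);inj()"
```

```text
{'clock': 2.15, 'joints': [0.7423, 0.2728, -0.5268, 0.0007, -0.7695, -1.2958], 'tool_pos': [0.4879, 0.187, 0.0915], 'eef_rot': [-0.4872, 0.8733, -0.0, 0.0009], 'contact_force': [0.0528, 0.5898, 0.3725], 'grip_width': 0.06, 'finger_force': 0.0}
t cm [0.09, 0.04, 3.85] rot [-0.01, 0.01, -0.01]
jig xyz [ 0.0269 -0.0003  0.0915] Fjig [0.5 0.4]
```

Request:
move_arm(translation=[[0.1,0,2],[0.1,0,3.8],[0.1,0,3.8],[0.1,0,3.8],[0.1,0,3.8],[0.1,0,3.8],[0.1,0,3.8],[0.1,0,3.8]], delta_rot=[[0,0,0],[0,0,0],[0,0,0],[0,0,0],[0,0,0],[0,0,0],[0,0,0],[0,0,0]], claw=[0.3,0.3,0.4,0.8,0.8,0.8,0.8,0.8], squeeze=40)

```text
clock: 2.82
tool_pos: [0.4876, 0.1858, 0.0541]
eef_rot: [-0.486, 0.874, 0.0, 0.002]
contact_force: [-3.1, 0.6, 7.2]
grip_width: 0.0267
finger_force: 39.2
```

```bash
python3 -c "
from h import *
st();inj()"
```

```text
{'clock': 2.8167, 'joints': [0.7406, 0.3258, -0.565, 0.0005, -0.6769, -1.2963], 'tool_pos': [0.4876, 0.1858, 0.0541], 'eef_rot': [-0.4862, 0.8738, 0.0002, 0.0016], 'contact_force': [-3.1386, 0.5706, 7.1565], 'grip_width': 0.0267, 'finger_force': 39.2233}
jig xyz [ 0.0257 -0.0008  0.0541] Fjig [-1.2  7.2]
```

Request:
move_arm(translation=[[0,0,-0.4],[0,0,-0.4],[1.2,0,-0.4],[2.6,0,-0.4],[4.2,0,-0.4],[5.2,0,-0.4],[5.2,0,-0.4],[5.2,0,-0.4]], delta_rot=[[0,0,0],[0,0,0],[0,0,0],[0,0,0],[0,0,0],[0,0,0],[0,0,0],[0,0,0]], claw=[0.8,0.8,0.8,0.8,0.8,0.8,0.8,0.8])

```text
clock: 3.48
tool_pos: [0.459, 0.14, 0.0564]
eef_rot: [-0.486, 0.874, 0.0, 0.0]
contact_force: [0.1, -0.9, 0.0]
grip_width: 0.0268
finger_force: 39.4
```

```bash
python3 -c "
from h import *
st();inj()"
```

```text
{'clock': 3.4833, 'joints': [0.7074, 0.2665, -0.6524, 0.0001, -0.6516, -1.2643], 'tool_pos': [0.459, 0.14, 0.0564], 'eef_rot': [-0.4855, 0.8742, 0.0, 0.0002], 'contact_force': [0.0737, -0.9057, 0.0144], 'grip_width': 0.0268, 'finger_force': 39.367}
jig xyz [-0.0283 -0.0003  0.0564] Fjig [-0.7  0. ]
```

```bash
python3 -c "
from h import *
go([.554,-.212,.22],2.85)"
```

```text
{'clock': 3.4833, 'joints': [0.7074, 0.2665, -0.6524, 0.0001, -0.6516, -1.2643], 'tool_pos': [0.459, 0.14, 0.0564], 'eef_rot': [-0.4855, 0.8742, 0.0, 0.0002], 'contact_force': [0.0737, -0.9057, 0.0144], 'grip_width': 0.0268, 'finger_force': 39.367}
t cm [24.86, -26.68, -16.37] rot [0.0, 0.0, 12.47]
```

Request:
move_arm(translation=[[0,0,-4],[0,0,-8],[0,0,-12],[24.9,-26.7,-16.4],[24.9,-26.7,-16.4],[24.9,-26.7,-16.4],[24.9,-26.7,-16.4],[24.9,-26.7,-16.4]], delta_rot=[[0,0,0],[0,0,0],[0,0,0],[0,0,12.5],[0,0,12.5],[0,0,12.5],[0,0,12.5],[0,0,12.5]], claw=[0.8,0.8,0.8,0.8,0.8,0.8,0.8,0.8])

```text
clock: 4.15
tool_pos: [0.5139, -0.0605, 0.2018]
eef_rot: [-0.191, 0.982, -0.0, 0.001]
contact_force: [1.3, 1.3, -1.2]
grip_width: 0.0265
finger_force: 39.9
```

```bash
python3 -c "
from h import *
go([.554,-.212,.22],2.85)"
```

```text
{'clock': 4.15, 'joints': [0.2627, 0.1378, -0.4029, 0.0001, -1.0288, -1.449], 'tool_pos': [0.5139, -0.0605, 0.2018], 'eef_rot': [-0.1911, 0.9816, -0.0, 0.0006], 'contact_force': [1.3074, 1.3371, -1.2279], 'grip_width': 0.0265, 'finger_force': 39.879}
t cm [1.96, -15.55, -1.82] rot [0.0, 0.01, 6.46]
```

Request:
move_arm(translation=[[2,-15.5,-1.8],[2,-15.5,-1.8],[2,-15.5,-1.8],[2,-15.5,-1.8],[2,-15.5,-1.8],[2,-15.5,-1.8],[2,-15.5,-1.8],[2,-15.5,-1.8]], delta_rot=[[0,0,6.5],[0,0,6.5],[0,0,6.5],[0,0,6.5],[0,0,6.5],[0,0,6.5],[0,0,6.5],[0,0,6.5]], claw=[0.8,0.8,0.8,0.8,0.8,0.8,0.8,0.8])

```text
clock: 4.82
tool_pos: [0.5537, -0.21, 0.2188]
eef_rot: [0.144, 0.99, -0.0, -0.0]
contact_force: [0.2, -0.5, -0.9]
grip_width: 0.0264
finger_force: 39.9
```

```bash
python3 - <<'E'
from h import *
import json
arm.snapshot('top')
st(); c=arm.get_calibration('wrist'); im=snap('wrist','w2.png')
json.dump({k:np.array(v).tolist() for k,v in c.items() if k in('fx','fy','cx','cy','extrinsics')},open('w2.json','w'))
E
```

```text
{'clock': 4.8667, 'joints': [-0.0322, 0.246, -0.222, 0.0001, -1.103, -1.8269], 'tool_pos': [0.5538, -0.2098, 0.2189], 'eef_rot': [0.1436, 0.9896, -0.0, -0.0], 'contact_force': [0.1311, 0.0875, -0.0461], 'grip_width': 0.0272, 'finger_force': 39.8528}
```

View pics/w2.png

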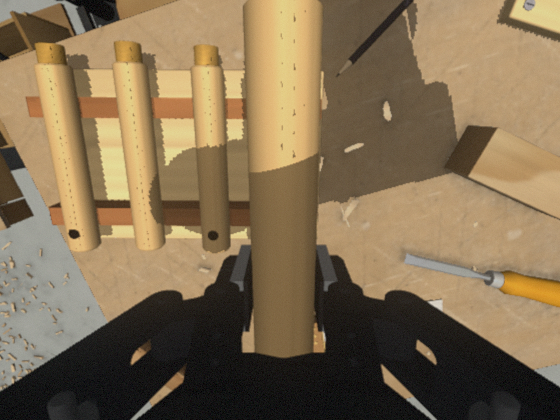

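The view shows three tray handles: blank in the middle, ferrule at (127,50), butt at about (150,245). Drilled ones are on either side with holes at (74,234) and (213,235), and the held handle is at column 283.

```bash
cat > tr.py <<'E'
from h import *
import json,sys
def fit(c,im,lines,rows,zc):
    g=cv2.GaussianBlur(im,(3,3),0).astype(float); gx=np.abs(np.gradient(g,axis=1)).sum(2)
    out=[]
    for e in lines:
        pe=[]
        for (x0,r0,x1,r1) in e:
            pts=[]
            for r in rows:
                x=x0+(x1-x0)*(r-r0)/(r1-r0); a=int(round(x))-6; pts.append((r,a+gx[r,a:a+13].argmax()))
            pts=np.array(pts,float)
            for _ in range(4):
                k=np.polyfit(pts[:,0],pts[:,1],1); res=abs(np.polyval(k,pts[:,0])-pts[:,1]); pts=pts[res<=max(1.2,np.median(res)*1.5)]
            pe.append((k,len(pts)))
        A=[[ray(c,(np.polyval(k,r),r),zc) for k,_ in pe] for r in(rows[0],rows[-1])]
        m=np.mean(A,1); d=m[1]-m[0]
        print('n',[n for _,n in pe],'w',[np.linalg.norm(a[0]-a[1]).round(4) for a in A],'pts',m.round(4).tolist(),'yaw',round(np.arctan2(d[1],d[0]),4)); out.append(m)
    return out
E
python3 - <<'E'
from tr import *
c=json.load(open('w2.json')); im=cv2.imread('pics/w2.png')
rows=list(range(80,232,4))
L=[[(194,80,203,240),(224,80,230,240)],[(115,80,134,240),(147,80,164,240)],[(39,80,70,240),(72,80,99,240)]]
o=fit(c,im,L,rows,.046)
ys=[];
yaw=np.mean([np.arctan2(*(m[1]-m[0])[[1,0]]) for m in o]); n=np.array([-np.sin(yaw),np.cos(yaw)]); t=np.array([np.cos(yaw),np.sin(yaw)])
print('yaw',yaw,'lat',[(m.mean(0)[:2]@n).round(4) for m in o])
for nm,px,z in[('ferr1',(206,46),.0565),('ferrB',(127,42),.0565),('ferr3',(49,45),.0565),('hole1',(213,235.5),.06),('hole3',(74,234),.06)]:
    p=ray(c,px,z)[:2]; print(nm,p.round(4),'along',(p@t).round(4))
# rails on right of notch / plate left edge
for q in[(250,68),(248,228)]: p=ray(c,q,.012)[:2];print('plate far/near',(p@t).round(4))
E
```

```text
n [31, 25] w [np.float64(0.0304), np.float64(0.028)] pts [[0.4418, -0.2459, 0.046], [0.5734, -0.2869, 0.046]] yaw -0.3025
n [31, 21] w [np.float64(0.0323), np.float64(0.0301)] pts [[0.4229, -0.3099, 0.046], [0.5546, -0.3503, 0.046]] yaw -0.2979
n [37, 32] w [np.float64(0.0328), np.float64(0.0326)] pts [[0.4043, -0.3729, 0.046], [0.536, -0.4133, 0.046]] yaw -0.2973
yaw -0.29919597001891457 lat [np.float64(-0.105), np.float64(-0.1713), np.float64(-0.2371)]
ferr1 [ 0.4185 -0.2361] along 0.4695
ferrB [ 0.3974 -0.297 ] along 0.4673
ferr3 [ 0.3813 -0.3591] along 0.4702
hole1 [ 0.5759 -0.2866] along 0.6348
hole3 [ 0.5369 -0.4132] along 0.6348
plate far/near 0.4806
plate far/near 0.645
```

```bash
cat >> h.py <<'E'
TY=-.299;TT=np.array([np.cos(TY),np.sin(TY)]);TN=np.array([-np.sin(TY),np.cos(TY)])
def gt(a,l,z): 
    p=a*TT+l*TN; go([p[0],p[1],z],TY+np.pi); q=arm.read_state()['tool_pos'][:2]; print('along,lat',np.round([q@TT,q@TN],4))
E
python3 -c "
from h import *
gt(.591,-.039,.09)"
```

```text
{'clock': 4.9167, 'joints': [-0.0319, 0.2457, -0.2221, 0.0001, -1.103, -1.8272], 'tool_pos': [0.5537, -0.2096, 0.219], 'eef_rot': [0.1436, 0.9896, -0.0, 0.0], 'contact_force': [-0.1291, 0.0722, -0.9894], 'grip_width': 0.0268, 'finger_force': 39.8526}
t cm [-0.01, -0.18, 12.9] rot [-0.0, 0.0, 0.1]
along,lat [ 0.5909 -0.0372]
```

Request:
move_arm(translation=[[0,-0.18,3],[0,-0.18,6],[0,-0.18,9],[0,-0.18,12],[0,-0.18,14.5],[0,-0.18,14.5],[0,-0.18,14.5],[0,-0.18,14.5]], delta_rot=[[0,0,0.1],[0,0,0.1],[0,0,0.1],[0,0,0.1],[0,0,0.1],[0,0,0.1],[0,0,0.1],[0,0,0.1]], claw=[0.8,0.8,0.8,0.8,0.8,0.8,0.8,0.8])

```text
clock: 5.58
tool_pos: [0.5542, -0.2116, 0.0756]
eef_rot: [0.149, 0.989, -0.0, 0.001]
contact_force: [0.9, 0.1, -0.2]
grip_width: 0.0269
finger_force: 39.9
```

```bash
python3 -c "
from h import *
gt(.591,-.039,.049)"
```

```text
{'clock': 5.5833, 'joints': [-0.0351, 0.3922, -0.3845, 0.0008, -0.7924, -1.836], 'tool_pos': [0.5542, -0.2116, 0.0756], 'eef_rot': [0.1493, 0.9888, -0.0002, 0.0009], 'contact_force': [0.9176, 0.1127, -0.1705], 'grip_width': 0.0269, 'finger_force': 39.8576}
t cm [0.1, -0.01, 2.66] rot [-0.0, 0.02, -0.01]
along,lat [ 0.592  -0.0389]
```

Request:
move_arm(translation=[[0,0,1],[0,0,2],[0,0,2.6],[0,0,2.6],[0,0,2.6],[0,0,2.6]], delta_rot=[[0,0,0],[0,0,0],[0,0,0],[0,0,0],[0,0,0],[0,0,0]], claw=[0.8,0.8,0.8,0.8,0.8,0.8])

```text
clock: 6.08
tool_pos: [0.5535, -0.2111, 0.0479]
eef_rot: [0.15, 0.989, 0.0, 0.0]
contact_force: [1.6, 5.1, -0.4]
grip_width: 0.0267
finger_force: 40.5
```

```bash
python3 -c "
from h import *
gt(.591,-.039,.049)"
```

```text
{'clock': 6.0833, 'joints': [-0.035, 0.4276, -0.4083, -0.0006, -0.7342, -1.8364], 'tool_pos': [0.5535, -0.2111, 0.0479], 'eef_rot': [0.15, 0.9887, 0.0003, 0.0004], 'contact_force': [1.5719, 5.1387, -0.4264], 'grip_width': 0.0267, 'finger_force': 40.4897}
t cm [0.01, -0.03, -0.11] rot [0.01, 0.01, -0.02]
along,lat [ 0.5911 -0.0387]
```

Request:
move_arm(translation=[[0,0,0.0],[0,0,0],[0,0,0],[0,0,0],[0,0,-4],[0,0,-8],[0,0,-12],[0,0,-14]], delta_rot=[[0,0,0],[0,0,0],[0,0,0],[0,0,0],[0,0,0],[0,0,0],[0,0,0],[0,0,0]], claw=[0.4,0.4,0.4,0.4,0.4,0.4,0.4,0.4])

```text
clock: 6.75
tool_pos: [0.5546, -0.2124, 0.1933]
eef_rot: [0.15, 0.989, -0.0, 0.003]
contact_force: [0.7, -0.8, -0.2]
grip_width: 0.0513
finger_force: 0.0
```

```bash
python3 -c "
from h import *
gt(.591,-.1711,.20)"
```

```text
{'clock': 6.75, 'joints': [-0.036, 0.2663, -0.2575, 0.0017, -1.0413, -1.8367], 'tool_pos': [0.5546, -0.2124, 0.1933], 'eef_rot': [0.15, 0.9887, -0.0004, 0.0029], 'contact_force': [0.6617, -0.7529, -0.1905], 'grip_width': 0.0513, 'finger_force': 0.0}
t cm [0.13, -13.15, -0.67] rot [0.0, 0.06, -0.02]
along,lat [ 0.5926 -0.0396]
```

Request:
move_arm(translation=[[0.1,-4,-0.7],[0.1,-8,-0.7],[0.1,-12,-0.7],[0.1,-13.15,-0.7],[0.1,-13.15,-0.7],[0.1,-13.15,-0.7],[0.1,-13.15,-0.7]], delta_rot=[[0,0,0],[0,0,0],[0,0,0],[0,0,0],[0,0,0],[0,0,0],[0,0,0]], claw=[0.4,0.4,0.4,0.4,0.4,0.4,0.4])

```text
clock: 7.33
tool_pos: [0.513, -0.3367, 0.1948]
eef_rot: [0.15, 0.989, 0.0, -0.0]
contact_force: [0.7, 0.1, -0.4]
grip_width: 0.0514
finger_force: 0.0
```

```bash
python3 - <<'E'
from h import *
import json
gt(.591,-.1711,.20); c=arm.get_calibration('wrist'); im=snap('wrist','w3.png')
json.dump({k:np.array(v).tolist() for k,v in c.items() if k in('fx','fy','cx','cy','extrinsics')},open('w3.json','w'))
E
```

```text
{'clock': 7.3333, 'joints': [-0.2629, 0.2992, -0.2063, -0.0001, -1.0656, -1.6097], 'tool_pos': [0.513, -0.3367, 0.1948], 'eef_rot': [0.1504, 0.9886, 0.0001, -0.0002], 'contact_force': [0.7481, 0.0702, -0.4018], 'grip_width': 0.0514, 'finger_force': 0.0}
t cm [-0.16, -0.05, -0.52] rot [0.0, -0.0, -0.03]
along,lat [ 0.5894 -0.1706]
```

View pics/w3.png

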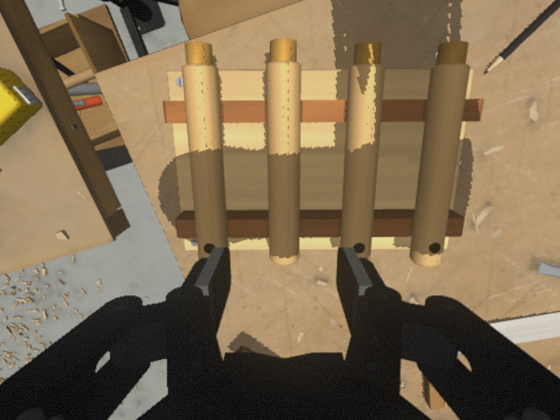

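The drilled handle now lies in the fourth notch (columns about 425–470) in line with the row. The blank is at column ~284, ferrule end at (284,40), butt at row 264. I'll check these numerically.

```bash
python3 - <<'E'
from tr import *
c=json.load(open('w3.json')); im=cv2.imread('pics/w3.png')
L=[[(267,70,271,250),(300,70,298,250)],[(434,70,414,240),(470,70,444,240)]]
o=fit(c,im,L,list(range(76,230,4)),.046)
for m in o: print('lat',(m[:,:2]@TN).round(4))
for nm,px in[('B',(284,39)),('placed',(454,42)),('1',(369,42)),('3',(199,42))]: print(nm,'ferr along',(ray(c,px,.0565)[:2]@TT).round(4))
print('butt',(ray(c,(284,264),.046)[:2]@TT).round(4))
for px in [(209,249),(359,248),(435,248)]: print('hole',(ray(c,px,.06)[:2]@TT).round(4))
E
```

```text
n [25, 31] w [np.float64(0.0303), np.float64(0.0276)] pts [[0.419, -0.3087, 0.046], [0.5432, -0.3457, 0.046]] yaw -0.2891
n [32, 20] w [np.float64(0.031), np.float64(0.0354)] pts [[0.4584, -0.1817, 0.046], [0.5833, -0.2167, 0.046]] yaw -0.2732
lat [-0.1716 -0.1703]
lat [-0.0387 -0.0353]
B ferr along 0.4666
placed ferr along 0.4689
1 ferr along 0.4687
3 ferr along 0.4685
butt 0.6573
hole 0.6353
hole 0.6347
hole 0.6348
```

Request:
move_arm(translation=[[-0.1,0,3],[-0.1,0,6],[-0.1,0,9],[-0.1,0,12],[-0.1,0,13],[-0.1,0,14.0],[-0.1,0,14.6],[-0.1,0,14.6]], delta_rot=[[0,0,0],[0,0,0],[0,0,0],[0,0,0],[0,0,0],[0,0,0],[0,0,0],[0,0,0]], claw=[0.4,0.4,0.4,0.4,0.4,0.4,0.4,0.4])

```text
clock: 8.05
tool_pos: [0.5144, -0.3369, 0.0489]
eef_rot: [0.15, 0.989, -0.0, -0.0]
contact_force: [-0.7, 0.4, -0.0]
grip_width: 0.0512
finger_force: 0.0
```

```bash
python3 - <<'E'
from tr import *
c=json.load(open('w3.json'))
for px,z in[((454,42),.0565),((435,248),.06),((284,39),.0565),((369,42),.0565),((359,248),.06)]: print((ray(c,px,z)[:2]@TN).round(4))
gt(.591,-.171,.048)
E
```

```text
-0.0429
-0.0368
-0.1701
-0.1065
-0.104
{'clock': 8.05, 'joints': [-0.2626, 0.4557, -0.3547, 0.0001, -0.7607, -1.6091], 'tool_pos': [0.5144, -0.3369, 0.0489], 'eef_rot': [0.1498, 0.9887, -0.0, -0.0001], 'contact_force': [-0.6952, 0.432, -0.0249], 'grip_width': 0.0512, 'finger_force': 0.0}
t cm [-0.02, -0.05, 0.09] rot [-0.0, -0.0, -0.02]
along,lat [ 0.5908 -0.1705]
```

Request:
move_arm(translation=[[0,0,0.1],[0,0,0.1],[0,0,0.1],[0,0,0.1],[0,0,0.1],[0,0,-3.5],[0,0,-7.5],[0,0,-11.5]], delta_rot=[[0,0,0],[0,0,0],[0,0,0],[0,0,0],[0,0,0],[0,0,0],[0,0,0],[0,0,0]], claw=[0.8,0.8,0.8,0.8,0.8,0.8,0.8,0.8], squeeze=60)

```text
clock: 8.72
tool_pos: [0.5132, -0.3373, 0.1652]
eef_rot: [0.15, 0.989, -0.0, -0.001]
contact_force: [0.9, -1.4, -0.9]
grip_width: 0.0264
finger_force: 59.4
```

```bash
python3 - <<'E'
from h import *
import json
gj(-.025,.2); c=arm.get_calibration('wrist'); im=snap('wrist','w4.png')
json.dump({k:np.array(v).tolist() for k,v in c.items() if k in('fx','fy','cx','cy','extrinsics')},open('w4.json','w'))
snap('top','top4.png')
E
```

```text
{'clock': 8.7167, 'joints': [-0.2636, 0.3266, -0.2409, 0.0003, -1.0051, -1.609], 'tool_pos': [0.5132, -0.3373, 0.1652], 'eef_rot': [0.1503, 0.9886, -0.0, -0.0009], 'contact_force': [0.8972, -1.4261, -0.8674], 'grip_width': 0.0264, 'finger_force': 59.3737}
t cm [19.32, 44.29, -3.46] rot [0.01, -0.02, -12.61]
```

View pics/w4.png

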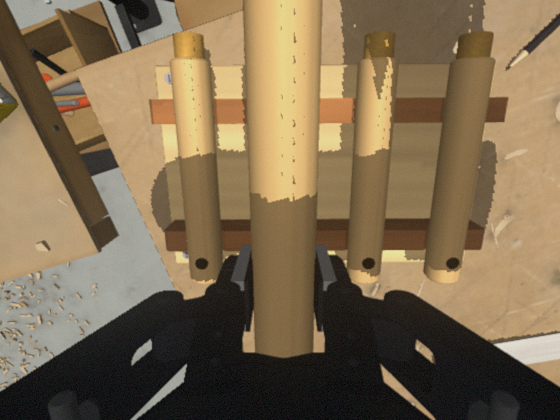

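The placed handle rests in both rails, hole at (453,263), ferrule at (474,44), parallel to its neighbours. The blank is held straight. Now to the jig.

Request:
move_arm(translation=[[19.3,44.3,-3],[19.3,44.3,-3],[19.3,44.3,-3],[19.3,44.3,-3],[19.3,44.3,-3],[19.3,44.3,-3],[19.3,44.3,-3],[19.3,44.3,-3]], delta_rot=[[0,0,-12.6],[0,0,-12.6],[0,0,-12.6],[0,0,-12.6],[0,0,-12.6],[0,0,-12.6],[0,0,-12.6],[0,0,-12.6]], claw=[0.8,0.8,0.8,0.8,0.8,0.8,0.8,0.8])

```text
clock: 9.48
tool_pos: [0.4771, -0.005, 0.1853]
eef_rot: [-0.345, 0.939, -0.0, 0.001]
contact_force: [1.1, 0.3, -1.4]
grip_width: 0.0262
finger_force: 59.6
```

```bash
python3 -c "
from h import *
gj(-.027,.17)"
```

```text
{'clock': 9.4833, 'joints': [0.4035, 0.0858, -0.506, 0.0002, -0.9775, -1.2701], 'tool_pos': [0.4771, -0.005, 0.1853], 'eef_rot': [-0.3449, 0.9386, -0.0, 0.0007], 'contact_force': [1.1179, 0.3241, -1.358], 'grip_width': 0.0262, 'finger_force': 59.6076}
t cm [-8.12, 12.3, 1.53] rot [-0.01, 0.01, -3.01]
```

Request:
move_arm(translation=[[-8.1,12.3,1.5],[-8.1,12.3,1.5],[-8.1,12.3,1.5],[-8.1,12.3,1.5],[-8.1,12.3,1.5],[-8.1,12.3,1.5],[-8.1,12.3,1.5],[-8.1,12.3,1.5]], delta_rot=[[0,0,-3],[0,0,-3],[0,0,-3],[0,0,-3],[0,0,-3],[0,0,-3],[0,0,-3],[0,0,-3]], claw=[0.8,0.8,0.8,0.8,0.8,0.8,0.8,0.8])

```text
clock: 10.15
tool_pos: [0.4607, 0.1389, 0.1698]
eef_rot: [-0.484, 0.875, 0.0, 0.0]
contact_force: [-0.3, -0.5, -1.7]
grip_width: 0.0263
finger_force: 59.6
```

```bash
python3 -c "
from h import *
gj(-.027,.062);inj()"
```

```text
{'clock': 10.15, 'joints': [0.7029, 0.1103, -0.5184, 0.0001, -0.9419, -1.2622], 'tool_pos': [0.4607, 0.1389, 0.1698], 'eef_rot': [-0.4845, 0.8748, 0.0, 0.0001], 'contact_force': [-0.2803, -0.4643, -1.7475], 'grip_width': 0.0263, 'finger_force': 59.634}
t cm [-0.13, 0.24, 10.78] rot [-0.0, 0.0, -0.07]
jig xyz [-0.0284 -0.0024  0.1698] Fjig [-0.5 -1.7]
```

Request:
move_arm(translation=[[-0.1,0.2,3],[-0.1,0.2,6],[-0.1,0.2,9],[-0.1,0.2,10.8],[-0.1,0.2,11.1],[-0.1,0.2,11.1],[-0.1,0.2,11.1]], delta_rot=[[0,0,-0.07],[0,0,-0.07],[0,0,-0.07],[0,0,-0.07],[0,0,-0.07],[0,0,-0.07],[0,0,-0.07]], claw=[0.8,0.8,0.8,0.8,0.8,0.8,0.8])

```text
clock: 10.73
tool_pos: [0.4601, 0.1414, 0.0595]
eef_rot: [-0.488, 0.873, -0.0, 0.0]
contact_force: [-0.3, 0.0, -0.2]
grip_width: 0.0261
finger_force: 59.9
```

```bash
python3 -c "
from h import *
gj(.022,.057);inj()"
```

```text
{'clock': 10.7333, 'joints': [0.7081, 0.2631, -0.6465, 0.0004, -0.6605, -1.2602], 'tool_pos': [0.4601, 0.1414, 0.0595], 'eef_rot': [-0.4878, 0.873, -0.0001, 0.0004], 'contact_force': [-0.2854, 0.0054, -0.151], 'grip_width': 0.0261, 'finger_force': 59.8871}
t cm [-4.85, 0.06, 0.26] rot [-0.0, 0.01, 0.0]
jig xyz [-0.0265 -0.0006  0.0595] Fjig [-0.1 -0.2]
```

Request:
move_arm(translation=[[0,0,0.2],[-1,0,0.2],[-2.2,0,0.2],[-3.4,0,0.2],[-4.2,0,0.2],[-4.6,0,0.2],[-4.6,0,0.2],[-4.6,0,0.2]], delta_rot=[[0,0,0],[0,0,0],[0,0,0],[0,0,0],[0,0,0],[0,0,0],[0,0,0],[0,0,0]], claw=[0.8,0.8,0.8,0.8,0.8,0.8,0.8,0.8])

```text
clock: 11.4
tool_pos: [0.4837, 0.1813, 0.0566]
eef_rot: [-0.488, 0.873, -0.0, 0.0]
contact_force: [2.1, 0.0, 0.0]
grip_width: 0.0263
finger_force: 59.9
```

```bash
python3 -c "
from h import *
inj()"
```

```text
jig xyz [0.0198 0.0002 0.0566] Fjig [1.1 0. ]
```

Free so far; now creep to the stop.

Request:
move_arm(translation=[[-0.2,0,0],[-0.4,0,0],[-0.6,0,0],[-0.6,0,0]], delta_rot=[[0,0,0],[0,0,0],[0,0,0],[0,0,0]], claw=[0.8,0.8,0.8,0.8])

```text
clock: 11.73
tool_pos: [0.4868, 0.1862, 0.0567]
eef_rot: [-0.488, 0.873, 0.0, 0.0]
contact_force: [0.3, -0.2, -1.2]
grip_width: 0.0262
finger_force: 59.8
```

```bash
python3 -c "
from h import *
inj()"
```

```text
jig xyz [0.0256 0.0001 0.0567] Fjig [ 0.  -1.2]
```

Request:
move_arm(translation=[[-0.1,0,0],[-0.2,0,0],[-0.3,0,0],[-0.3,0,0]], delta_rot=[[0,0,0],[0,0,0],[0,0,0],[0,0,0]], claw=[0.8,0.8,0.8,0.8])

```text
clock: 12.07
tool_pos: [0.4884, 0.1887, 0.0567]
eef_rot: [-0.488, 0.873, 0.0, 0.0]
contact_force: [-0.6, 1.0, -1.8]
grip_width: 0.0263
finger_force: 59.8
```

```bash
python3 -c "
from h import *
inj()"
```

```text
jig xyz [0.0286 0.0002 0.0567] Fjig [ 0.6 -1.8]
```

Request:
move_arm(translation=[[-0.1,0,0],[-0.2,0,0],[-0.2,0,0]], delta_rot=[[0,0,0],[0,0,0],[0,0,0]], claw=[0.8,0.8,0.8])

```text
clock: 12.32
tool_pos: [0.4887, 0.1894, 0.0566]
eef_rot: [-0.488, 0.873, -0.0, -0.001]
contact_force: [-0.8, -3.8, 2.0]
grip_width: 0.026
finger_force: 59.9
```

```bash
python3 -c "
from h import *
inj()"
```

```text
jig xyz [0.0293 0.0002 0.0566] Fjig [-3.6  2. ]
```

Request:
move_arm(translation=[[0,0,0.1],[0,0,0.2],[0,0,0.3],[0,0,0.4],[0,0,0.4]], delta_rot=[[0,0,0],[0,0,0],[0,0,0],[0,0,0],[0,0,0]], claw=[0.8,0.8,0.8,0.8,0.8])

```text
clock: 12.73
tool_pos: [0.4893, 0.1891, 0.0555]
eef_rot: [-0.489, 0.873, -0.001, -0.0]
contact_force: [-10.5, -9.8, 35.8]
grip_width: 0.0262
finger_force: 63.7
```

```bash
python3 -c "
from h import *
st();inj()"
```

```text
{'clock': 12.7333, 'joints': [0.7441, 0.3287, -0.5559, 0.0022, -0.6868, -1.2958], 'tool_pos': [0.4893, 0.1891, 0.0555], 'eef_rot': [-0.4885, 0.8725, -0.0008, -0.0001], 'contact_force': [-10.4962, -9.773, 35.809], 'grip_width': 0.0262, 'finger_force': 63.6921}
jig xyz [ 0.0294 -0.0005  0.0555] Fjig [-13.8  35.8]
```

Request:
move_arm(translation=[[0,0,-0.1],[0,0,-0.1],[0,0,-0.1]], delta_rot=[[0,0,0],[0,0,0],[0,0,0]], claw=[0.8,0.8,0.8])

```text
clock: 12.98
tool_pos: [0.4893, 0.1891, 0.0556]
eef_rot: [-0.488, 0.873, -0.001, -0.0]
contact_force: [-5.7, -9.0, 24.1]
grip_width: 0.0261
finger_force: 62.0
```

```bash
python3 - <<'E'
from h import *
import json
s=st();inj();print(np.round(s['torque'],2)); 
c=arm.get_calibration('wrist'); snap('wrist','w5.png');b=snap('scene','scene5.png')
json.dump({k:np.array(v).tolist() for k,v in c.items() if k in('fx','fy','cx','cy','extrinsics')},open('w5.json','w'))
w=cv2.imread('pics/w5.png'); s=cv2.resize(cv2.imread('pics/scene5.png')[140:240,170:255],(357,420),interpolation=cv2.INTER_CUBIC)
cv2.imwrite('pics/c5.png',np.hstack([w[:,60:500],s]))
E
```

```text
{'clock': 12.9833, 'joints': [0.7439, 0.3286, -0.5555, 0.0018, -0.6872, -1.2957], 'tool_pos': [0.4893, 0.1891, 0.0556], 'eef_rot': [-0.4883, 0.8727, -0.0006, -0.0001], 'contact_force': [-5.6959, -9.0185, 24.1374], 'grip_width': 0.0261, 'finger_force': 62.0261}
jig xyz [ 0.0294 -0.0005  0.0556] Fjig [-10.7  24.1]
[-3.17  2.2  -0.09]
```

View pics/c5.png

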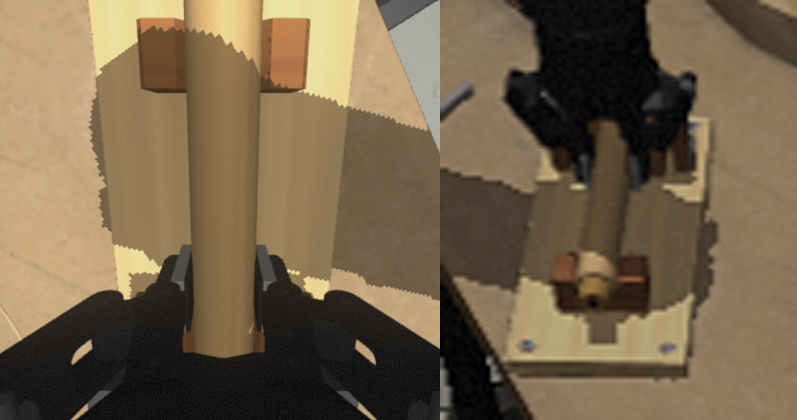

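The wrist crop shows the blank centred in the rear rest, but the wrist moment says the rear rest carries most of the load, so the butt is probably slightly high. I'll release it to settle, then regrip.

Request:
move_arm(translation=[[0.15,0,-0.1],[0.15,0,-0.1],[0.15,0,-0.1],[0.15,0,-0.1],[0.15,0,-0.1],[0.15,0,0]], delta_rot=[[0,0,0],[0,0,0],[0,0,0],[0,0,0],[0,0,0],[0,0,0]], claw=[0.8,0.55,0.55,0.55,0.55,0.55])

```text
clock: 13.58
tool_pos: [0.4886, 0.1892, 0.0535]
eef_rot: [-0.488, 0.873, 0.0, 0.0]
contact_force: [-0.5, -0.2, 0.4]
grip_width: 0.0383
finger_force: 0.0
```

```bash
python3 -c "
from h import *
s=st();inj();print(np.round(s['torque'],2))"
```

```text
{'clock': 13.5833, 'joints': [0.7442, 0.3308, -0.5582, -0.0, -0.6818, -1.2948], 'tool_pos': [0.4886, 0.1892, 0.0535], 'eef_rot': [-0.4883, 0.8727, 0.0, 0.0], 'contact_force': [-0.4624, -0.2233, 0.4294], 'grip_width': 0.0383, 'finger_force': 0.0}
jig xyz [0.0291 0.0002 0.0535] Fjig [-0.4  0.4]
[-0.03 -0.02 -0.02]
```

Request:
move_arm(translation=[[0,0,0],[0,0,0],[0,0,0],[0,0,0],[0,0,0]], delta_rot=[[0,0,0],[0,0,0],[0,0,0],[0,0,0],[0,0,0]], claw=[0.8,0.8,0.8,0.8,0.8])

```text
clock: 14.0
tool_pos: [0.4892, 0.1887, 0.0538]
eef_rot: [-0.488, 0.873, -0.0, 0.0]
contact_force: [3.7, -3.2, 1.1]
grip_width: 0.0266
finger_force: 58.9
```

```bash
python3 -c "
from h import *
s=st();inj();print(np.round(s['torque'],2))"
```

```text
{'clock': 14.0, 'joints': [0.7433, 0.3306, -0.5581, 0.0013, -0.6818, -1.2948], 'tool_pos': [0.4892, 0.1887, 0.0538], 'eef_rot': [-0.4883, 0.8727, -0.0004, 0.0003], 'contact_force': [3.6586, -3.2412, 1.0632], 'grip_width': 0.0266, 'finger_force': 58.8832}
jig xyz [ 0.029  -0.0006  0.0538] Fjig [-0.8  1.1]
[-1.32 -1.34  0.03]
```

Request:
move_arm(translation=[[-0.1,-0.1,0],[-0.2,-0.1,0],[-0.2,-0.1,0.1],[-0.2,-0.1,0.2],[-0.2,-0.1,0.2],[-0.2,-0.1,0.2]], delta_rot=[[0,0,0],[0,0,0],[0,0,0],[0,0,0],[0,0,0],[0,0,0]], claw=[0.8,0.8,0.8,0.8,0.8,0.8])

```text
clock: 14.5
tool_pos: [0.4894, 0.1887, 0.0535]
eef_rot: [-0.488, 0.873, -0.001, -0.001]
contact_force: [-11.2, -7.4, 29.8]
grip_width: 0.0261
finger_force: 62.3
```

```bash
python3 -c "
from h import *
s=st();inj();print(np.round(s['torque'],2),'Fy',np.dot(s['contact_force'][:2],[-np.sin(JY),np.cos(JY)]),'My',np.dot(s['torque'][:2],[-np.sin(JY),np.cos(JY)]))"
```

```text
{'clock': 14.5, 'joints': [0.7428, 0.3327, -0.5555, 0.001, -0.6853, -1.294], 'tool_pos': [0.4894, 0.1887, 0.0535], 'eef_rot': [-0.4883, 0.8726, -0.0006, -0.0012], 'contact_force': [-11.1653, -7.3741, 29.7836], 'grip_width': 0.0261, 'finger_force': 62.2514}
jig xyz [ 0.0291 -0.0008  0.0535] Fjig [-12.1  29.8]
[-2.57  3.87 -0.1 ] Fy 5.642568775679275 My 4.213165393947827
```

Request:
move_arm(translation=[[0.1,0.05,0],[0.1,0.05,0],[0.1,0.05,0],[0.1,0.05,0],[0.1,0.05,0],[0.1,0.05,0]], delta_rot=[[0,0,0],[0,0,0],[0,0,0],[0,0,0],[0,0,0],[0,0,0]], claw=[0.8,0.8,0.8,0.8,0.8,0.8])

```text
clock: 15.0
tool_pos: [0.4894, 0.1887, 0.0535]
eef_rot: [-0.488, 0.873, -0.001, -0.0]
contact_force: [-6.4, -5.8, 24.9]
grip_width: 0.0264
finger_force: 61.3
```

```bash
python3 - <<'E'
from h import *
s=st();inj();y=[-np.sin(JY),np.cos(JY)];print('Fy',np.dot(s['contact_force'][:2],y),'My',np.dot(s['torque'][:2],y))
snap('top','top6.png');snap('scene','scene6.png')
a=cv2.resize(cv2.imread('pics/top6.png')[185:295,300:440],(400,314),interpolation=cv2.INTER_CUBIC)
b=cv2.resize(cv2.imread('pics/scene6.png')[150:230,170:272],(400,314),interpolation=cv2.INTER_CUBIC)
cv2.imwrite('pics/c6.png',np.hstack([a,b]))
E
```

```text
{'clock': 15.0, 'joints': [0.743, 0.3317, -0.5573, 0.0014, -0.6826, -1.2945], 'tool_pos': [0.4894, 0.1887, 0.0535], 'eef_rot': [-0.4884, 0.8726, -0.0005, -0.0003], 'contact_force': [-6.3781, -5.8438, 24.9418], 'grip_width': 0.0264, 'finger_force': 61.3328}
jig xyz [ 0.0291 -0.0007  0.0535] Fjig [-8.3 24.9]
Fy 2.368060574547345 My 3.360950861421284
```

View pics/c6.png

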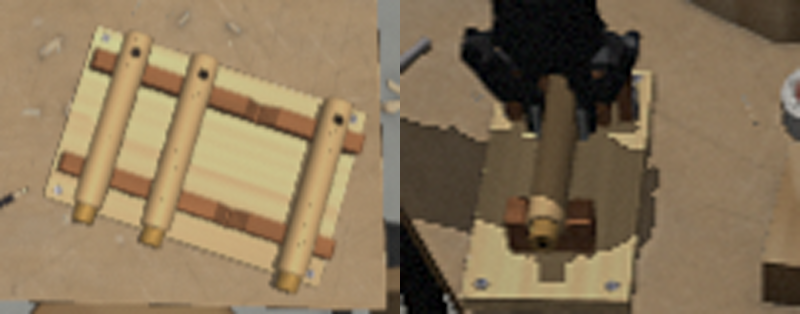

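```bash
python3 - <<'E'
from h import *
c=arm.get_calibration('scene');T=np.linalg.inv(np.array(c['extrinsics']))
for x,z in[(-.096,.052),(-.096,.0625),(-.096,.0415),(-.092,.052)]:
    p=T@np.array(jp(x,z)+[1]);print(x,z,c['fx']*p[0]/p[2]+c['cx'],c['fy']*p[1]/p[2]+c['cy'])
st()
E
```

```text
-0.096 0.052 205.8236702805195 211.37254077485358
-0.096 0.0625 205.40649463644348 209.00501503191697
-0.096 0.0415 206.23605778619807 213.71289321302586
-0.092 0.052 205.9859583966773 210.28834574008243
{'clock': 15.1, 'joints': [0.743, 0.3317, -0.5573, 0.0014, -0.6826, -1.2945], 'tool_pos': [0.4893, 0.1887, 0.0535], 'eef_rot': [-0.4884, 0.8726, -0.0005, -0.0003], 'contact_force': [-7.334, -6.4019, 26.2607], 'grip_width': 0.0264, 'finger_force': 61.3302}
```

The ferrule end shows at (206,211) and a fully home blank predicts (205.8,211.4), so they agree. Handing in.

```bash
python3 -c "
from h import *
print(arm.close_job())"
```

```text
the job is handed in; nothing more can be done
None
```

Job handed in at about 15 s (no verdict came back): the drilled handle lies released in the empty tray notch, and the blank is home against the stop, held pressed into both sides of the V with about 25 N.

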